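# Check the new balance spring of a curing box's lamp hood

### The job

The lamp hood of the small curing box has just been given a new balance spring, and I want to set the spring's tension with the hood in your hand. Free the stay by turning the black clamp knob beside the hood a quarter turn anticlockwise, lift the hood by its bar past its balance point (60 degrees open) to at least 65 degrees so that the spring takes it over, then bring it back and hold it by the bar just below the balance point, at 50 to 58 degrees open, where it would fall shut if let go. Finish while still holding it there, never let the hood drop or fly, and leave the things standing round the box where they are.

Things in the scene. Friction and masses are not known exactly. Their poses are not given: they have to be found in the camera images.
- cure_box: White curing box with grey lamp hood, on a dark chassis plate 150 x 165 mm, fixed to the table; box 142 x 95 mm, 97 high with hood shut. Origin: on the table under the centre of the box. Its -x axis points to the front (switch, vents, lift bar), +x to the hinge at the back, -y to the side deck with its stay (toothed rod) and clamp knob, z up. Hood's side wall on the deck side: y = -48 mm.
- hood_hinge (a point): Middle of the hood's hinge line, at (71, 0, 62) mm in the box's frame; the hinge runs along the box's y axis.
- hood (a joint): Opening angle of the hood, rad: 0 shut, grows as the front rises, stop at 1.35. Shell 144 mm deep, 95 wide, 40 high; 0.95 kg. A torsion spring bears part of it: balance point 1.05 rad (60 deg); below it the hood falls shut, above it it rises to the stop. At the bar 2.8 N lifts it from shut, under 0.6 N within 0.15 rad of balance. Hardly any friction. Clamped, it gives only 0.1 rad at 25 N.
- lift_bar: Round steel bar between two posts on the hood's front, turns freely on its own axis: diameter 12 mm, 64 mm clear length along the box's y axis, 34 clear to the hood's face. Origin: middle of the bar. At hood angle a (rad) it lies, in the box's frame, at x = 71 - 185 cos(a + 0.1), y = 0, z = 62 + 185 sin(a + 0.1) mm: it rises and goes back.
- clamp_knob (a joint): Turn of the clamp knob about its upright axis, rad, grows anticlockwise from above, stops at 0 and 1.4. Starts clamped, between 0 and 0.35. Turning it lifts a toothed jaw out of the stay rod's teeth: the rod is free from about 0.8 on; fully free, as wanted, is beyond 1.0, best at the stop. It stays where it is left (friction 0.05 N m).
- knob_grip (a point): Middle of the black bar-shaped clamp knob, on its axis, at (-34, -92, 92) mm in the box's frame, on the aluminium block through which the stay rod slides. The bar is 46 mm long, 13 wide, 26 high (z = 76 to 102 mm) and lies along this point's x axis, which is the box's x axis at joint value 0 and turns with the knob. Below it is a 12 mm neck. 38 mm free from its sides to the hood's wall.
- parts_pot: Bystander: loose round white pot with a green screw lid, 45 mm wide, 43 high, standing in front of the box. Origin: centre of its underside.
- sanding_block: Bystander: loose cork block wrapped in abrasive paper, 48 x 85 x 25 mm. Origin: centre of its underside.
- tweezers: Bystander: loose tweezers lying flat, 18 x 120 x 8 mm, long along their y axis. Origin: centre of the underside.

How it is judged:
On the way, in this order (a step that is already met when the one before it is completed fails the run):
1. the clamp knob is turned anticlockwise until the stay is free (value of joint clamp_knob above 1 rad), for 0.2 s.
2. the hood is raised past its balance point, to more than 64 degrees (value of joint hood above 1.12 rad), for 0.2 s.
At the end, for the whole second after the job is handed in: The hood is held still, by fingers on its lift bar (more than 0.05 N), at 49.6 to 58.4 degrees open (0.865 to 1.02 rad, slower than 0.05 rad/s), just below its balance point at 60 degrees; the clamp knob is still free (beyond 1.0 rad) (value of joint hood between 0.865 and 1.02 rad and velocity of joint hood between -0.05 and 0.05 rad/s and contact force between the fingers and lift_bar above 0.05 N and value of joint clamp_knob above 1 rad); the arm keeps its last pose, push and grip.
It fails at once if the hood is dropped or thrown (faster than 3 rad/s) (velocity of joint hood above 3 rad/s or velocity of joint hood below -3 rad/s).
It fails at once if the pot, the sanding block or the tweezers is moved more than 3 cm (distance of any of parts_pot, sanding_block, tweezers from where it was at the start of the episode above 0.03 m).
It also fails if it takes over 48 s, if anything falls off the work surface, if the arm or the gripper's body presses on something with over 40 N, if the wrist force passes 120 N, or if a joint passes its speed limit or range.

### The arm

A 6-joint arm with a two-finger parallel gripper is mounted at the origin on a cart in front of the work surface, level with it; the furniture and walls round the work are solid. World frame = base frame: x ahead of the robot, y to its left, z up, the work surface at z = 0. Lengths are in m, angles in rad, forces in N, time in s.
With the tool pointing down it reaches from about 0.35 to 0.85 m from the base axis. Payload 8.1 kg.
Tool frame: the origin (TCP) lies on the centre line of the jaws, within the pads' length; the fingertips stand robot.tips_ahead ahead of it and the grasp point (between the pads) lies 8 mm behind it (robot.tips_ahead is the distance from the TCP to the fingertips, in m); z points along the fingers, y is the direction in which the jaws open and shut (so a half turn about z gives the same grasp; the last joint's range is limited). The gripper opens to 93 mm and grips with 3 to 60 N. Pads are 15 mm wide; open, the fingers measure 128 mm over their backs; the gripper's body (75 mm by 188 mm) begins 65 mm behind the grasp point.
Start: joints at [-1.199, 0.13, 1.488, -0, 1.523, -0.085], TCP at [0.265, -0.538, 0.23] pointing down, gripper open.
Joint ranges: [-2.96, 2.96], [-0.89, 2.26], [0.02, 2.5], [-1.34, 4.48], [0, 2.73], [-2.66, 2.66]. Speed limits (rad/s): [2.39, 2.39, 2.79, 3.14, 3.14, 3.14].

### API

Orientations are given as a rotation vector (axis times angle).
In Python, from plant import monitor, eyes, job, robot gives the robot as it stands.
- The arm moves only by the tool servo_tool, never from a script. Its argument "plan" is a list that holds one entry, the list of rows, each a list of 7 numbers: the closure, from -1 (fully open) to 1 (shut), so that 0 is half open, then the shift along the world's x, y, z in mm, then the turn, a rotation vector about the world's x, y, z in rad. In form: [[[hand, dx, dy, dz, ax, ay, az], ...]]. A call has 1 to 12 rows; each row shifts and turns the commanded pose from where the row before left it; what a row does not reach is not made up. A row lasts 1/10 s, in which the tool goes at most 50 mm and 8.59 degrees, less where a joint would pass 70% of its speed; a pose out of reach is approached as far as the arm can. A call with a gripper value outside its range is refused whole. The fingers move at their own pace and stop on an object; "force" is the grip in N (left out, the last holds). Time passes only in rows, so rows that do not move let the fingers close. It gives the time, the measured TCP pose, the force and the opening at its end, in the units of the state.
- monitor.read_state(): the state, without advancing time (a new reading comes with each control period).
- eyes.read_camera(name): name is "side" or "top"; returns the picture (420x560x3 uint8, red, green, blue); there is no depth.
- eyes.camera_info(name): a dict with "mtx" (3x3 intrinsics, pixels), "R" (3x3) and "t" (3): a world point X has camera coordinates R X + t. Camera axes: x right, y down, z forward; pixel columns grow to the right and rows downward; lengths in m; the calibration is good to about 2 mm. A picture is of the moment at which its call begins. camera_info takes no time and is no camera call.
- job.close_job(): hands the job in, once; it reports no verdict.
The state is a dict: "t": time; "q": joint angles; "dq": joint speeds; "joint_torque": joint torques, N m; "tool_pos": TCP position; "orientation": TCP orientation; "force": force on the tool from outside, world axes, zero at the start; "wrist_torque": the same for the moment, N m; "opening": finger opening in m.
Only numpy, scipy, OpenCV 4.12 (cv2) and the standard library are available. Lean on these libraries where they do the work, as an engineer would, in place of code of your own. Each camera call takes 0.05 s, during which the arm holds its last target. There are 200 camera calls.

## Working session

There is one attempt and no reset: what is moved stays moved. The work goes in short steps, Python scripts to look and compute and a tool call to move; the robot and the scene stay as the last step left them, time stands still between calls to the robot, and variables do not carry over. Pictures are saved under pics/ and viewed, about 8 in all and at most 12, crops included, and the job is handed in when it is done.

Besides the shell and the picture viewer there is one more tool, called after ">>>" as name([rows], argument=value, ...), one row to a line, values as JSON. servo_tool: Moves the arm, as the interface text tells. Its arguments: {"type":"object","properties":{"plan":{"type":"array"},"force":{"type":"number"}},"required":["plan"]}

```bash
ls; mkdir -p pics; python3 - <<'E'
from plant import monitor, eyes, job, robot
import cv2,numpy as np
np.set_printoptions(precision=4,suppress=True)
print(robot.tips_ahead, monitor.read_state())
for n in("top","side"):
    cv2.imwrite(f"pics/{n}0.png",eyes.read_camera(n)[:,:,::-1]); print(n,eyes.camera_info(n))
E
```

```text
pics
0.011 {'t': 0.0, 'q': array([-1.1994,  0.1311,  1.4893, -0.    ,  1.523 , -0.0854]), 'dq': array([ 0.0007,  0.0002,  0.0005, -0.0003, -0.0008, -0.0003]), 'joint_torque': array([  0.0023, -55.9827, -49.1764,   0.0771,   0.0353,  -0.0002]), 'tool_pos': array([ 0.2644, -0.538 ,  0.2286]), 'orientation': array([-3.0583, -0.7109,  0.0005]), 'force': array([ 0.0374,  0.1223, -0.0669]), 'wrist_torque': array([ 0.0285,  0.0213, -0.0342]), 'opening': 0.09336992711088965}
top {'mtx': array([[385.3447,   0.    , 282.0829],
       [  0.    , 385.3447, 214.8406],
       [  0.    ,   0.    ,   1.    ]]), 'R': array([[-0.0287, -0.9994, -0.0177],
       [-0.9922,  0.0307, -0.1211],
       [ 0.1216,  0.0141, -0.9925]]), 't': array([-0.1043,  0.4813,  0.8834])}
side {'mtx': array([[500.3524,   0.    , 266.2572],
       [  0.    , 500.3524, 209.8672],
       [  0.    ,   0.    ,   1.    ]]), 'R': array([[-0.8883, -0.4591,  0.0111],
       [-0.2847,  0.5315, -0.7978],
       [ 0.3604, -0.7118, -0.6028]]), 't': array([0.3571, 0.2652, 0.9137])}
```

View pics/top0.png

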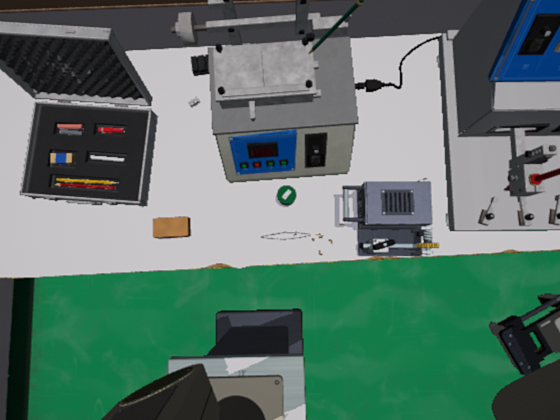

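View pics/side0.png

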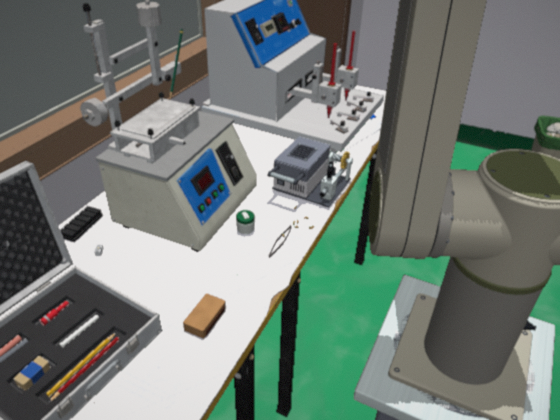

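```bash
python3 - <<'E'
import cv2,numpy as np
a=cv2.imread("pics/top0.png")[165:270,325:450]; b=cv2.imread("pics/side0.png")[130:225,260:370]
a=cv2.resize(a,(500,420),interpolation=2)[:, :390+110]; b=cv2.resize(b,(440,380),interpolation=2)
o=np.zeros((420,800,3),np.uint8); s=0.85
cv2.imwrite("pics/c_top.png",cv2.resize(cv2.imread("pics/top0.png")[165:270,325:450],(714,600),interpolation=2))
cv2.imwrite("pics/c_side.png",cv2.resize(cv2.imread("pics/side0.png")[130:225,260:370],(660,570),interpolation=2))
E
```

```text
(no output)
```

View pics/c_top.png

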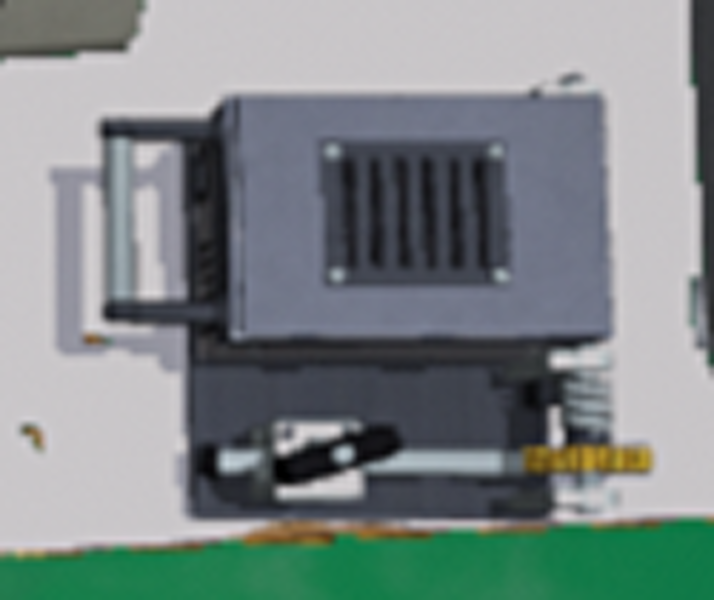

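View pics/c_side.png

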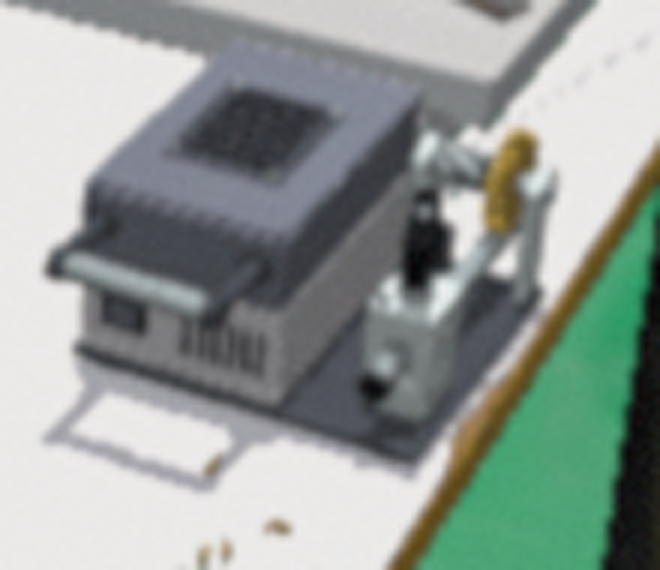

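```bash
cat > h.py <<'E'
from plant import monitor, eyes, job, robot
import cv2,numpy as np
from scipy.optimize import least_squares
from scipy.spatial.transform import Rotation as Ro
np.set_printoptions(precision=4,suppress=True)
C={n:eyes.camera_info(n) for n in("top","side")}
def proj(n,X):
    c=C[n]; return cv2.projectPoints(np.array(X,float).reshape(-1,3),cv2.Rodrigues(c["R"])[0],c["t"],c["mtx"],None)[0][:,0]
def ray(n,u,z):
    c=C[n]; d=c["R"].T@np.linalg.solve(c["mtx"],[*u,1]); o=-c["R"].T@c["t"]; return o+d*(z-o[2])/d[2]
E
python3 - <<'E'
from h import *
T=[((119,220),(-113,0,80.5)),((343,452),(-34,-92,102)),((603,97),(71,47.5,97)),((608,338),(71,-47.5,97)),((238,97),(-73,47.5,97)),((238,338),(-73,-47.5,97))]
S=[((135,281),(-113,0,80.5)),((428,195),(-34,-92,102)),((422,90),(71,-47.5,97)),((222,40),(71,47.5,97)),((92,185),(-73,47.5,97)),((300,245),(-73,-47.5,97))]
ut=np.array([(325+u/5.712-.4,165+v/5.714-.4) for (u,v),_ in T]); us=np.array([(260+u/6-.4,130+v/6-.4) for (u,v),_ in S])
P=np.array([p for _,p in T])/1e3; Q=np.array([p for _,p in S])/1e3
def tf(p,X): return Ro.from_euler('z',p[2]).apply(X)+[p[0],p[1],0]
def f(p): return np.r_[(proj("top",tf(p,P))-ut).ravel(),(proj("side",tf(p,Q))-us).ravel()]
r=least_squares(f,[.5,-.3,-1.57],loss='soft_l1'); print(r.x); print(f(r.x).reshape(-1,2))
print("bar",ray("top",ut[0],.0805),ray("side",us[0],.0805),tf(r.x,P[:1]))
print("knob",ray("top",ut[1],.102),ray("side",us[1],.102),tf(r.x,P[1:2]))
a,b=[ray("top",(325+u/5.712,165+v/5.714),.102) for u,v in((275,470),(400,438))]; d=b-a; print("knob yaw world",np.arctan2(d[1],d[0]),np.linalg.norm(d),(a+b)/2)
# loose things
for n,u in(("pot",(287,195)),("twz",(290,236)),("blk",(171,227))): print(n,ray("top",u,.02))
E
```

```text
[ 0.4896 -0.3748 -1.5979]
[[ 0.2068  0.396 ]
 [ 0.3469  0.5872]
 [ 0.1522 -0.9701]
 [ 1.394  -0.0674]
 [-1.781  -0.622 ]
 [-0.5756  0.1569]
 [ 0.6894  1.5203]
 [-0.1198  3.5018]
 [ 0.7383 -0.0658]
 [ 1.9122 -0.4093]
 [-1.3499 -0.6715]
 [-1.9442 -0.5801]]
bar [ 0.4936 -0.2614  0.0805] [ 0.4971 -0.2671  0.0805] [[ 0.4927 -0.2618  0.0805]]
knob [ 0.3998 -0.3376  0.102 ] [ 0.4043 -0.3539  0.102 ] [[ 0.3985 -0.3383  0.102 ]]
knob yaw world -1.3510748783719206 0.04856107468481451 [ 0.3983 -0.3364  0.102 ]
pot [ 0.5266 -0.1317  0.02  ]
twz [ 0.4279 -0.1358  0.02  ]
blk [0.4579 0.1478 0.02  ]
```

>>> servo_tool([
  [[0.2,11.2,16.7,0,0,0,-0.148],[0.2,11.2,16.7,0,0,0,-0.148],[0.2,11.2,16.7,0,0,0,-0.148],[0.2,11.2,16.7,0,0,0,-0.148],[0.2,11.2,16.7,0,0,0,-0.148],[0.2,11.2,16.7,-5,0,0,-0.148],[0.2,11.2,16.7,-5,0,0,-0.148],[0.2,11.2,16.7,-5,0,0,-0.148],[0.2,11.2,16.7,-5,0,0,-0.148],[0.2,11.2,16.7,-5,0,0,-0.148],[0.2,11.2,16.7,-5,0,0,-0.148],[0.2,11.2,16.7,-5,0,0,-0.148]],
], force=20)

```text
t: 1.3
tool_pos: [0.3992, -0.3371, 0.194]
orientation: [-2.477, 1.933, 0.001]
force: [1.0, 0.4, -0.1]
opening: 0.0372
```

```bash
cat >> h.py <<'E'
def show():
    s=monitor.read_state(); R=Ro.from_rotvec(s["orientation"]).as_matrix(); y=R[:,1]
    print("t",s["t"],"tcp",s["tool_pos"],"jawyaw",np.arctan2(y[1],y[0]),"z",R[:,2],"q",s["q"],"F",s["force"],"M",s["wrist_torque"],"op",s["opening"])
E
python3 - <<'E'
from h import *
show(); print(ray("top",(448,200),0))
E
```

```text
t 1.3 tcp [ 0.3992 -0.3371  0.194 ] jawyaw -2.896182395905659 z [-0.0005  0.0006 -1.    ] q [-0.7995 -0.0597  1.7481  0.      1.454   2.0967] F [ 0.9874  0.3915 -0.0876] M [ 0.1193 -0.0305 -0.036 ] op 0.037220447537709235
[ 0.5053 -0.5228  0.    ]
```

>>> servo_tool([
  [[0.2,0,-1,-20,0,0,-0.025],[0.2,0,0,-20,0,0,0],[0.2,0,0,-20,0,0,0],[0.2,0,0,-15,0,0,0],[0.2,0,0,-10,0,0,0],[0.2,0,0,-9,0,0,0],[0.2,0,0,-8,0,0,0],[0.2,0,0,0,0,0,0]],
])

```text
t: 2.1
tool_pos: [0.3986, -0.3387, 0.0917]
orientation: [-2.458, 1.956, 0.002]
force: [-0.3, 0.3, -0.3]
opening: 0.0371
```

```bash
python3 - <<'E'
from h import *
show()
a=cv2.resize(eyes.read_camera("top")[165:270,325:450],(500,420),interpolation=2); b=cv2.resize(eyes.read_camera("side")[110:215,280:360],(300,394),interpolation=2)
o=np.zeros((420,800,3),np.uint8); o[:,:500]=a; o[:394,500:]=b
cv2.imwrite("pics/g1.png",o[:,:,::-1])
E
```

```text
t 2.1 tcp [ 0.3986 -0.3387  0.0917] jawyaw -2.9151079821054693 z [-0.001  0.001 -1.   ] q [-0.8024  0.0366  1.8469  0.      1.2596  2.1128] F [-0.2704  0.2718 -0.2839] M [ 0.1318 -0.0578 -0.0201] op 0.03708751798518493
```

View pics/g1.png

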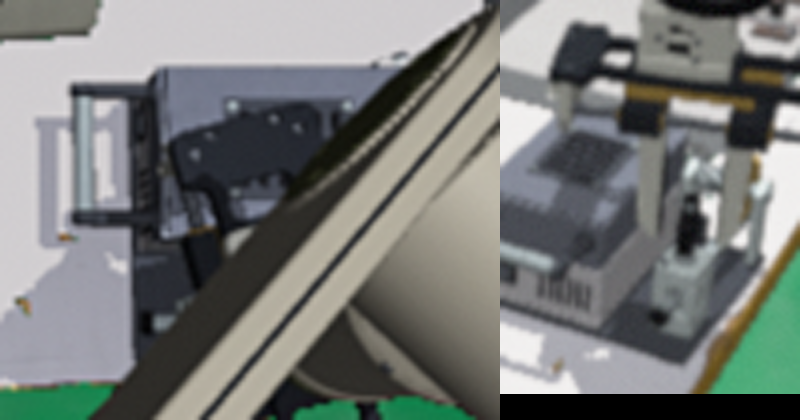

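The side crop shows the fingers (about 652 and 742, 220) straddling the black knob (690, 215). In the top crop the arm hides the knob. Closing.

>>> servo_tool([
  [[1,0,0,0,0,0,0],[1,0,0,0,0,0,0],[1,0,0,0,0,0,0],[1,0,0,0,0,0,0]],
], force=20)

```text
t: 2.6
tool_pos: [0.3992, -0.3393, 0.093]
orientation: [2.458, -1.956, 0.001]
force: [-0.1, -0.2, 0.9]
opening: 0.0129
```

```bash
python3 -c "
from h import *
show()"
```

```text
t 2.6 tcp [ 0.3992 -0.3393  0.093 ] jawyaw -2.91502906813695 z [ 0.0003 -0.0005 -1.    ] q [-0.8023  0.0351  1.8457 -0.0002  1.2602  2.1128] F [-0.0988 -0.1515  0.8991] M [ 0.1696  0.0039 -0.0049] op 0.012924074778968307
```

>>> servo_tool([
  [[1,0,0,0,0,0,0.1],[1,0,0,0,0,0,0.1],[1,0,0,0,0,0,0.1],[1,0,0,0,0,0,0.1],[1,0,0,0,0,0,0.1],[1,0,0,0,0,0,0.1],[1,0,0,0,0,0,0.1],[1,0,0,0,0,0,0.1],[1,0,0,0,0,0,0.1],[1,0,0,0,0,0,0.1],[1,0,0,0,0,0,0.1],[1,0,0,0,0,0,0]],
])

```text
t: 3.8
tool_pos: [0.3997, -0.3388, 0.093]
orientation: [-3.118, 0.38, -0.002]
force: [3.0, 2.1, 2.1]
opening: 0.0127
```

```bash
python3 -c "
from h import *
show()"
```

```text
t 3.8 tcp [ 0.3997 -0.3388  0.093 ] jawyaw -1.8131754486504907 z [ 0.0012  0.0003 -1.    ] q [-0.8017  0.0352  1.8457  0.0011  1.2601  1.0111] F [2.9595 2.1448 2.0585] M [ 0.5989 -0.495   0.0422] op 0.01269323151283929
```

>>> servo_tool([
  [[0.4,0,0,0,0,0,0],[0.4,0,0,0,0,0,0],[0.4,0,0,0,0,0,0],[0.4,0,0,15,0,0,0],[0.4,0,0,25,0,0,0],[0.4,0,0,30,0,0,0],[0.4,15,13,0,0,0,0.04],[0.4,20,16,0,0,0,0.04],[0.4,20,16,0,0,0,0.04],[0.4,20,16,0,0,0,0.05],[0.4,18,16,0,0,0,0.045],[0.4,0,0,0,0,0,0]],
])

```text
t: 5.0
tool_pos: [0.4939, -0.2605, 0.1639]
orientation: [3.141, -0.041, 0.002]
force: [-0.5, 0.4, -0.2]
opening: 0.0282
```

```bash
python3 - <<'E'
from h import *
show()
im=eyes.read_camera("top"); im2=eyes.read_camera("side")
a=cv2.resize(im[165:270,325:450],(500,420),interpolation=2); b=cv2.resize(im2[110:215,260:360],(300,315),interpolation=2)
o=np.zeros((420,800,3),np.uint8); o[:,:500]=a; o[:315,500:]=b
cv2.imwrite("pics/g2.png",o[:,:,::-1])
E
```

```text
t 5.0 tcp [ 0.4939 -0.2605  0.1639] jawyaw -1.5968301010201424 z [ 0.0014 -0.0001 -1.    ] q [-0.5776  0.0572  1.6871  0.0007  1.396   1.0191] F [-0.5181  0.4108 -0.1849] M [ 0.0236  0.0149 -0.0213] op 0.02817020540223503
```

View pics/g2.png

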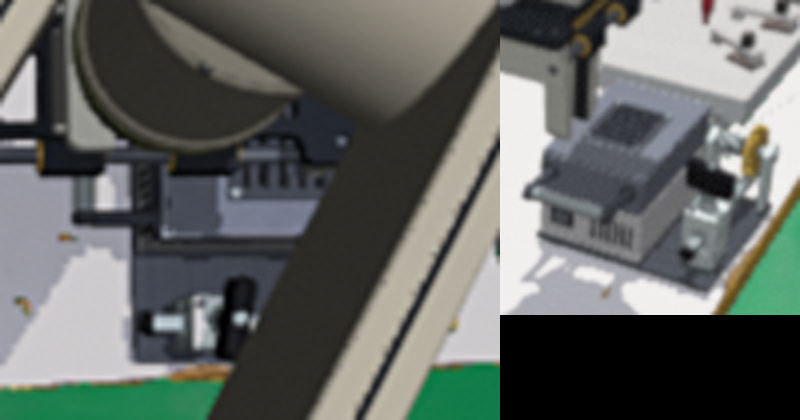

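The knob now stands across the box (top crop, 238, 318), so it has turned. Next is the descent over the bar.

>>> servo_tool([
  [[0.4,-1,-1.5,-20,0,0,0],[0.4,0,0,-20,0,0,0],[0.4,0,0,-15,0,0,0],[0.4,0,0,-10,0,0,0],[0.4,0,0,-10,0,0,0],[0.4,0,0,-8,0,0,0],[0.4,0,0,-7,0,0,0],[0.4,0,0,0,0,0,0]],
])

```text
t: 5.9
tool_pos: [0.4905, -0.2632, 0.0716]
orientation: [-3.14, 0.046, 0.002]
force: [0.1, 0.1, -0.7]
opening: 0.0283
```

```bash
python3 - <<'E'
from h import *
show()
b=cv2.resize(eyes.read_camera("side")[110:215,260:360],(500,525),interpolation=2)
cv2.imwrite("pics/g3.png",b[:,:,::-1])
E
```

```text
t 5.9 tcp [ 0.4905 -0.2632  0.0716] jawyaw -1.599982433252971 z [-0.0013  0.0008 -1.    ] q [-0.5846  0.1493  1.7663 -0.      1.2276  1.0154] F [ 0.1243  0.1216 -0.6928] M [0.0481 0.06   0.0186] op 0.028283108591765
```

View pics/g3.png

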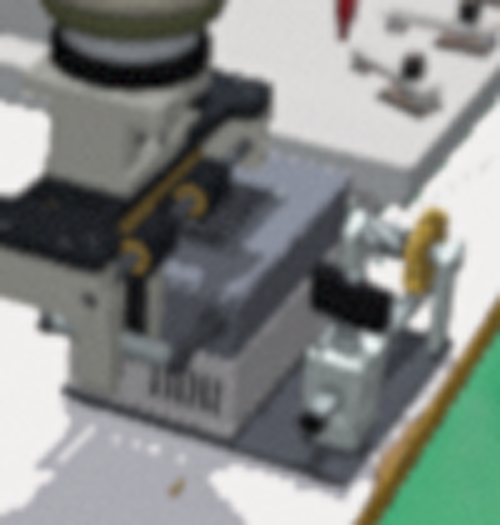

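The fingers straddle the bar: the near one is in front of it (95, 350), the far one between bar and hood (145, 300). Closing.

>>> servo_tool([
  [[1,0,0,0,0,0,0],[1,0,0,0,0,0,0],[1,0,0,0,0,0,0],[1,0,0,0,0,0,0]],
], force=20)

```text
t: 6.35
tool_pos: [0.4915, -0.2625, 0.0729]
orientation: [-3.14, 0.045, -0.001]
force: [0.8, 5.3, 1.4]
opening: 0.0115
```

```bash
python3 - <<'E'
from h import *
show()
p=[.4896,-.3748,-1.5979]; f=-np.array([np.cos(p[2]),np.sin(p[2])]); h=np.array(p[:2])-.071*f
prev=None
for a in list(np.linspace(0,1.17,20))+[1.1,1.03,.97]:
    X=np.r_[h+.185*np.cos(a+.1)*f,.062+.185*np.sin(a+.1)]*1e3
    print(round(a,3),X.round(1), None if prev is None else (X-prev).round(1)); prev=X
E
```

```text
t 6.35 tcp [ 0.4915 -0.2625  0.0729] jawyaw -1.5997202069181644 z [ 0.0006  0.0016 -1.    ] q [-0.5837  0.1477  1.7654  0.0018  1.2288  1.0154] F [0.7901 5.3172 1.4438] M [ 0.8919 -0.1562 -0.0365] op 0.011473700701405756
0.0 [ 492.7 -261.8   80.5] None
0.062 [ 492.6 -263.3   91.8] [-0.  -1.5 11.3]
0.123 [ 492.6 -265.4  102.9] [-0.1 -2.2 11.2]
0.185 [ 492.5 -268.3  114. ] [-0.1 -2.9 11. ]
0.246 [ 492.4 -271.8  124.8] [-0.1 -3.5 10.8]
0.308 [ 492.3 -276.   135.4] [-0.1 -4.2 10.6]
0.369 [ 492.1 -280.9  145.7] [-0.1 -4.8 10.3]
0.431 [ 492.  -286.3  155.7] [-0.1 -5.5 10. ]
0.493 [ 491.8 -292.4  165.3] [-0.2 -6.1  9.6]
0.554 [ 491.7 -299.   174.6] [-0.2 -6.6  9.2]
0.616 [ 491.5 -306.2  183.4] [-0.2 -7.2  8.8]
0.677 [ 491.2 -314.   191.8] [-0.2 -7.7  8.4]
0.739 [ 491.  -322.2  199.6] [-0.2 -8.2  7.9]
0.801 [ 490.8 -330.9  207. ] [-0.2 -8.7  7.3]
0.862 [ 490.5 -340.   213.8] [-0.2 -9.1  6.8]
0.924 [ 490.3 -349.6  220. ] [-0.3 -9.5  6.2]
0.985 [ 490.  -359.5  225.6] [-0.3 -9.9  5.6]
1.047 [ 489.7 -369.7  230.6] [ -0.3 -10.2   5. ]
1.108 [ 489.5 -380.2  235. ] [ -0.3 -10.5   4.4]
1.17 [ 489.2 -391.   238.7] [ -0.3 -10.8   3.7]
1.1 [ 489.5 -378.8  234.4] [ 0.3 12.2 -4.3]
1.03 [ 489.8 -366.9  229.3] [ 0.3 11.9 -5.1]
0.97 [ 490.1 -357.   224.3] [ 0.3  9.9 -5. ]
```

>>> servo_tool([
  [[1,0,-0.7,5.7,0,0,0],[1,0,-0.8,5.6,0,0,0],[1,0,-2.2,11.2,0,0,0],[1,0,-2.9,11,0,0,0],[1,0,-3.5,10.8,0,0,0],[1,0,0,0,0,0,0]],
])

```text
t: 6.95
tool_pos: [0.4912, -0.2727, 0.1183]
orientation: [-3.139, 0.045, -0.0]
force: [0.1, 6.8, -0.8]
opening: 0.0111
```

```bash
python3 -c "
from h import *
show()"
```

```text
t 6.95 tcp [ 0.4912 -0.2727  0.1183] jawyaw -1.599592432234115 z [ 0.0001  0.0018 -1.    ] q [-0.5991  0.1092  1.7186  0.0016  1.3147  1.0001] F [ 0.054   6.8391 -0.7694] M [ 1.2271  0.1037 -0.0754] op 0.011079454306767683
```

>>> servo_tool([
  [[1,0,-3.2,10.6,0,0,0],[1,0,-3.8,10.3,0,0,0],[1,-0.1,-5.5,10,0,0,0],[1,-0.2,-6.1,9.6,0,0,0],[1,-0.2,-6.6,9.2,0,0,0],[1,0,0,0,0,0,0]],
])

```text
t: 7.55
tool_pos: [0.4904, -0.3001, 0.1685]
orientation: [3.14, -0.047, 0.0]
force: [-2.6, 2.1, 0.0]
opening: 0.0113
```

```bash
python3 - <<'E'
from h import *
show()
b=cv2.resize(eyes.read_camera("side")[80:215,240:370],(520,540),interpolation=2)
cv2.imwrite("pics/g4.png",b[:,:,::-1])
E
```

```text
t 7.55 tcp [ 0.4904 -0.3001  0.1685] jawyaw -1.6009265390682863 z [ 0.0002 -0.0008 -1.    ] q [-0.6381  0.0985  1.635  -0.0006  1.4074  0.9629] F [-2.5841  2.0882  0.0352] M [0.43   0.5917 0.0258] op 0.011260225599371723
```

View pics/g4.png

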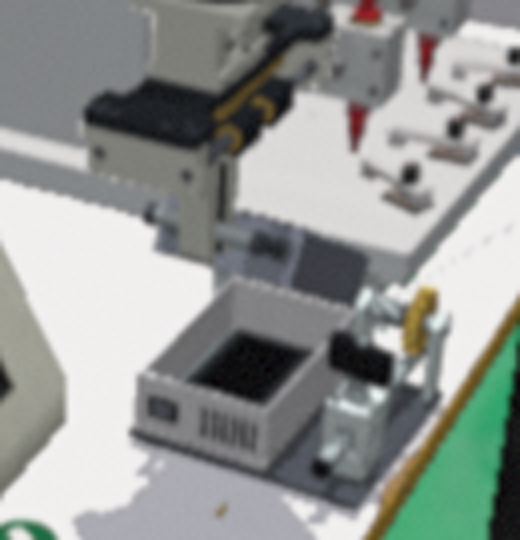

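The side view shows the hood partly open with the bar in the fingers (210, 225). Continuing the arc past balance.

>>> servo_tool([
  [[1,0,-7.2,8.8,0,0,0],[1,0,-7.7,8.4,0,0,0],[1,0,-8.2,7.9,0,0,0],[1,0,-8.7,7.3,0,0,0],[1,-0.1,-9.1,6.8,0,0,0],[1,-0.2,-9.5,6.2,0,0,0],[1,-0.2,-9.9,5.6,0,0,0],[1,-0.3,-10.2,5,0,0,0],[1,-0.3,-10.5,4.4,0,0,0],[1,-0.3,-10.8,3.7,0,0,0],[1,0,-2.7,0.8,0,0,0],[1,0,0,0,0,0,0]],
])

```text
t: 8.8
tool_pos: [0.4874, -0.3956, 0.2333]
orientation: [3.139, -0.049, -0.003]
force: [-10.9, 1.7, 5.4]
opening: 0.0113
```

```bash
cat >>h.py <<'E'
def ang():
    s=monitor.read_state(); p=s["tool_pos"]; d=(p[:2]-[.4877,-.4458])@[.0271,.9996]; print("angle est",np.arctan2(p[2]+.0068-.062,d)-.1,"r",np.hypot(p[2]+.0068-.062,d))
E
python3 -c "
from h import *
show();ang()"
```

```text
t 8.8 tcp [ 0.4874 -0.3956  0.2333] jawyaw -1.6019623674304864 z [-0.0022 -0.0019 -1.    ] q [-0.7618  0.2039  1.3999 -0.0029  1.5381  0.8403] F [-10.863    1.7154   5.355 ] M [0.2985 1.8676 0.0134] op 0.01134571499259341
angle est 1.195915208287897 r 0.18499829311246976
```

>>> servo_tool([
  [[1,-1,0,0,0,0,0],[1,-1,0,0,0,0,0],[1,0,0,0,0,0,0],[1,0,8.8,-2.7,0,0,0],[1,0,8.7,-3.2,0,0,0],[1,0,8.5,-3.6,0,0,0],[1,0,8.3,-4,0,0,0],[1,0,8.2,-4.5,0,0,0],[1,0,0,0,0,0,0],[1,0,0,0,0,0,0],[1,0,0,0,0,0,0]],
])

```text
t: 9.9
tool_pos: [0.4885, -0.3497, 0.2131]
orientation: [-3.141, 0.044, -0.004]
force: [7.8, 0.5, 0.2]
opening: 0.0114
```

```bash
python3 - <<'E'
from h import *
show();ang()
b=cv2.resize(eyes.read_camera("side")[60:215,240:370],(500,596),interpolation=2)
cv2.imwrite("pics/g5.png",b[:,:,::-1])
E
```

```text
t 9.9 tcp [ 0.4885 -0.3497  0.2131] jawyaw -1.5984923040099361 z [ 0.0022  0.0002 -1.    ] q [-0.7075  0.1385  1.5095  0.0016  1.492   0.8908] F [7.8279 0.5019 0.2423] M [ 0.1772 -1.175  -0.0212] op 0.011358297318624873
angle est 0.9241241676607469 r 0.1848537115674233
```

View pics/g5.png

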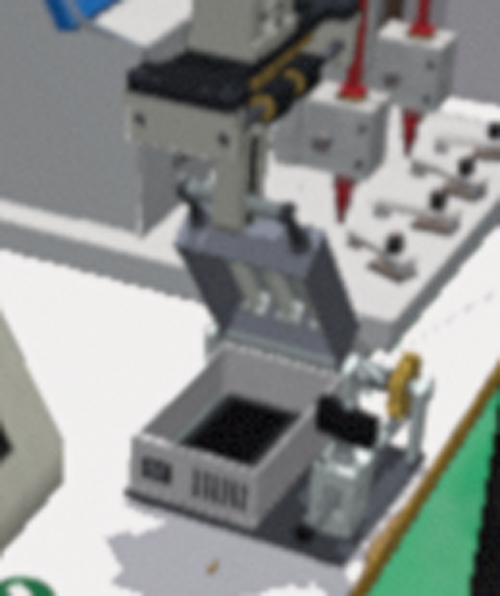

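>>> servo_tool([
  [[1,1,-3,2,0,0,0],[1,0,0,0,0,0,0],[1,0,0,0,0,0,0],[1,0,0,0,0,0,0],[1,0,0,0,0,0,0]],
])

```text
t: 10.45
tool_pos: [0.4884, -0.3538, 0.2155]
orientation: [3.141, -0.046, 0.001]
force: [5.0, 1.6, 0.9]
opening: 0.0115
```

```bash
python3 - <<'E'
from h import *
show();ang()
for a in(.8,.924,1.05): print(a,((proj("side",[[.4903,-.4458+.185*np.cos(a+.1),.062+.185*np.sin(a+.1)]])-[240,60])*3.846))
E
```

```text
t 10.45 tcp [ 0.4884 -0.3538  0.2155] jawyaw -1.5998589839705866 z [ 0.0006 -0.     -1.    ] q [-0.712   0.1447  1.4983  0.0003  1.4981  0.8878] F [5.0081 1.5509 0.9276] M [ 0.1754 -0.8202 -0.0225] op 0.011543262462397858
angle est 0.9496759427640836 r 0.18483865013018766
0.8 [[222.3817 231.5554]]
0.924 [[235.8327 200.5008]]
1.05 [[250.1169 171.9662]]
```

```bash
python3 -c "
from h import *
print(job.close_job()); show(); ang()"
```

```text
the job is handed in; nothing more can be done
None
the job is handed in; nothing more can be done
```

I handed the job in with the hood held by its bar at about 54 degrees open (0.95 rad). No verdict came back.

- **Knob:** I turned it anticlockwise to about 1.36 rad (from about 0.25). The later pictures show it standing across the box and staying there.
- **Hood:** I lifted it to about 1.19 rad (68 degrees) and held it there about 0.4 s. I then brought it back and gripped it just below the balance point at 20 N.

**Last checks:**
- **Angle:** The hood angle from the tool pose was 0.950 rad, with a bar radius of 184.8 mm against 185 expected. Before the final small nudge, the bar's position in the side picture agreed with the tool-pose angle of 0.924 rad.
- **Grip:** The fingers were at 11.5 mm on the 12 mm bar.
- **Side load:** About 5 N remained along the bar at the end. It had peaked near 11 N at the top of the lift, and I reduced it by small sideways shifts.
- **Not checked:** Readings after the hand-in were refused. I also did not look at the pot, sanding block and tweezers at the end; the tool's path was planned clear of them, and I felt no unexpected contact.

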